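# Bring the blue lid round on the sherd carousel and put it in the finds tray

## Task

The blue pot lid is under the clear dust cover of the sorting carousel. Turn the carousel by its orange grip until the blue lid's compartment is in the middle of the cover's opening, then take the blue lid out by its knob and set it down upright on the grey pad in the cardboard finds tray, without dropping it.

Things in the scene. Friction and masses are not known exactly. Their poses are not given: they have to be found in the camera images.
- blue_lid: Pot lid, cobalt blue, 55 to 115 g; others are cream, green, brown. Disc 52 mm across, 6 mm rim, sloping up to an upright knob 20 mm across, 23 to 40 mm above the base: grip there. Origin: centre of underside, z up. Starts one compartment left or right of the front one, 50 to 95 degrees round from the opening; rides along as the carousel turns.
- carousel: White tray, 310 mm across, turns lightly both ways, stays where left. Origin on its axis, 12 mm above table, z up. Floors 12 mm above origin, five 72-degree compartments, walls 20 mm high, rim 10 mm. Orange grip bar on the axis: 50 mm long (own x), 16 wide (y), 36 high, centre 113 mm above origin, clear above the cover (its roof is 79 mm above origin): grip across its width from above, twist.
- opening (a point): Fixed point at compartment-floor height (24 mm above table), middle of the cover's opening, 105 mm from the carousel axis; its x axis points to that axis. A compartment in front has its centre here. The fixed clear cover is 334 mm square, top 91 mm above table, front side open; its roof has a steel-edged slot 140 mm wide (along y) from the front to 36 mm beyond the axis.
- tray: Low open cardboard tray, 150 (its x) by 130 (its y) by 30 mm high, walls 4 mm, with a firm grey pad on its floor. Fixed. Origin at the centre of its underside, on the table; the pad's top is 12 mm above the origin.
There are look-alikes about, which are no part of the job. What is meant by the blue_lid is not pink, and is the smaller of those in its own colour.

How it is judged:
By the outcome, as a careful person would: the job done as asked, in the order asked, and still so for the second after the job is handed in, with the robot touching nothing.
It also fails if it takes over 45 s, if anything falls off the work surface, if the arm or the gripper's body presses on something with over 40 N, if the wrist force passes 120 N, or if a joint passes its speed limit or range.

## Robot

A 6-joint arm with a two-finger parallel gripper is mounted at the origin on the work surface. World frame = base frame: x ahead of the robot, y to its left, z up, the work surface at z = 0. Lengths are in m, angles in rad, forces in N, time in s.
With the tool pointing down it reaches from about 0.3 to 0.875 m from the base axis. Payload 6.4 kg.
Tool frame: the origin (TCP) lies midway between the tips of the shut fingers; the grasp point (between the pads) lies 19 mm behind it; z points along the fingers, y is the line along which they close (so a half turn about z gives the same grasp; the last joint's range is limited). The gripper opens to 85 mm and grips with 20 to 120 N. Pads are 22 mm wide; open, the fingers measure 114 mm over their backs; the gripper's body (76 mm by 85 mm) begins 54 mm behind the grasp point. The pads swing forward as they close: fully open they stand 13 mm farther back than shut.
Start: joints at [-1.437, 0.181, 1.607, -0, 1.354, -0.206], TCP at [0.192, -0.542, 0.231] pointing down, gripper open.
Joint ranges: [-2.99, 2.99], [-0.89, 2.07], [0.3, 2.58], [-1.14, 4.28], [0, 2.63], [-3.12, 3.12]. Speed limits (rad/s): [2.57, 2.57, 3.01, 3.14, 3.14, 3.14].

## Interface

Orientations are given as a unit quaternion [w, x, y, z].
In Python, from bench import ctrl gives the robot as it stands. The module is installed in compiled form; this text tells all that it offers.
- The arm moves only by the tool move_arm, never from a script. Its argument "plan" is one flat list of numbers, 6 for each row, row after row: the shift along the world's x, y, z in units of 50 mm (1.0 is 50 mm), then the turn, a rotation vector about the world's x, y, z in rad. A call has 1 to 10 rows; each row is the pose to reach, as a shift and turn from the pose commanded when the call began; what a row does not reach only later rows make up. A row lasts 1/8 s, in which the tool goes at most 62.5 mm and 10.7 degrees, less where a joint would pass 70% of its speed; a pose out of reach is approached as far as the arm can. A call with a gripper value outside its range is refused whole. "grip" is the finger opening in mm, from 0 to 85.4, set as the call begins (left out, the last holds). The fingers move at their own pace and stop on an object; the grip force is fixed at half the most. Time passes only in rows, so rows that repeat a pose let the fingers close. It gives the time, the measured TCP pose, the force, the opening and the grip force at its end, in the units of the state.
- ctrl.get_obs(): the state, without advancing time (a new reading comes with each control period).
- ctrl.camera(name): name is "side" or "top" or "wrist"; returns a dict with "pixels" (384x512x3 uint8, red, green, blue), "fx", "fy", "cx", "cy" (pixels), "origin" and "attitude" of the camera in the world. Camera axes: x right, y down, z forward; pixel columns grow to the right and rows downward; lengths in m; the calibration is good to about 2 mm. The wrist camera is an equidistant fisheye: a pixel r from the principal point sees the ray r / f radians off the axis. A picture is of the moment at which its call begins. There is no depth.
- ctrl.hand_in(): hands the job in; it is judged then, once.
The state is a dict: "time_s": time; "q": joint angles; "dq": joint speeds; "joint_efforts": joint torques, N m; "eef_pos": TCP position; "eef_rot": TCP orientation; "wrist_force": force on the tool from outside, world axes, zero at the start; "torque": the same for the moment, N m; "opening": opening from 0.0 (shut) to 1.0 (fully open); "grasp_force": force on a finger pad.
Only numpy, scipy, OpenCV 4.12 (cv2) and the standard library are available. Lean on these libraries where they do the work, as an engineer would, in place of code of your own. Each camera call takes 0.05 s, during which the arm holds its last target. There are 200 camera calls.

## Working session

There is one attempt and no reset: what is moved stays moved. The work goes in short steps, Python scripts to look and compute and a tool call to move; the robot and the scene stay as the last step left them, time stands still between calls to the robot, and variables do not carry over. Pictures are saved under pics/ and viewed, at most 10 in all, crops included, and the job is handed in when it is done.

Besides the shell and the picture viewer there is one more tool, called after "Request:" as name(argument=value, ...), one argument or row to a line, values as JSON. move_arm: Moves the arm, as the interface text tells. Its arguments: {"type":"object","properties":{"plan":{"type":"array"},"grip":{"type":"number"}},"required":["plan"]}

```bash
mkdir -p pics; cat > h.py <<'E'
import numpy as np, cv2
from scipy.spatial.transform import Rotation as R
from bench import ctrl
def rot(a):
    a=np.array(a,float)
    return a if a.shape==(3,3) else R.from_quat(a,scalar_first=True).as_matrix()
def ray(c,u,v):
    x=(u-c["cx"])/c["fx"];y=(v-c["cy"])/c["fy"]
    if c.get("fish"):
        t=np.hypot(x,y);s=np.sin(t)/t if t>1e-9 else 1
        d=np.array([x*s,y*s,np.cos(t)])
    else: d=np.array([x,y,1.])
    return np.array(c["origin"]),rot(c["attitude"])@d
def plane(c,u,v,z):
    o,d=ray(c,u,v);return o+d*(z-o[2])/d[2]
def proj(c,p):
    q=rot(c["attitude"]).T@(np.array(p)-np.array(c["origin"]))
    if c.get("fish"):
        r=np.hypot(q[0],q[1]);t=np.arctan2(r,q[2]);return c["cx"]+c["fx"]*t*q[0]/r,c["cy"]+c["fy"]*t*q[1]/r
    return c["cx"]+c["fx"]*q[0]/q[2],c["cy"]+c["fy"]*q[1]/q[2]
def cam(n):
    c=dict(ctrl.camera(n));c["fish"]=n=="wrist";return c
def blobs(c,lo,hi,amin=30):
    hsv=cv2.cvtColor(c["pixels"],cv2.COLOR_RGB2HSV)
    m=cv2.inRange(hsv,np.array(lo),np.array(hi))
    n,l,s,ce=cv2.connectedComponentsWithStats(m)
    return [(s[i,4],ce[i].round(1).tolist(),s[i,:4].tolist(),cv2.minAreaRect(np.argwhere(l==i)[:,::-1].astype(np.float32))) for i in range(1,n) if s[i,4]>=amin]
E
python3 - <<'E'
from h import *
ims=[]
for n in("top","side","wrist"):
    c=cam(n);print(n,c["fx"],c["cx"],c["cy"],np.round(c["origin"],3),np.round(rot(c["attitude"]),3).tolist())
    ims.append(cv2.cvtColor(c["pixels"],cv2.COLOR_RGB2BGR))
    for k,lo,hi in(("blue",(100,90,40),(130,255,255)),("orange",(5,150,120),(20,255,255))):
        for b in blobs(c,lo,hi):print(k,b[:3],np.round(b[3][0],1),np.round(b[3][1],1),round(b[3][2]))
cv2.imwrite("pics/a_top.png",cv2.resize(ims[0],(800,600),interpolation=cv2.INTER_CUBIC))
cv2.imwrite("pics/a_sw.png",cv2.resize(np.vstack(ims[1:]),(400,600)) if 0 else cv2.resize(np.hstack(ims[1:]),(800,300)))
E
```

```text
top 364.2505715194624 263.02260033996765 187.42255458781756 [0.439 0.042 1.029] [[0.003, -1.0, 0.025], [-1.0, -0.003, 0.002], [-0.002, -0.025, -1.0]]
blue (np.int32(2025), [97.9, 39.3], [60, 13, 68, 45]) [93.5 35. ] [67. 44.] 0
blue (np.int32(75), [57.4, 99.4], [43, 84, 22, 26]) [55.2 98.1] [15.7 25.6] 24
blue (np.int32(172), [200.1, 160.6], [194, 152, 12, 18]) [199.5 160.5] [17. 11.] 90
blue (np.int32(402), [136.1, 170.8], [125, 160, 23, 23]) [136. 171.] [22. 22.] 90
orange (np.int32(88), [231.6, 133.2], [228, 124, 8, 19]) [231.6 133.2] [18.7  4.6] 77
side 360.1801170428686 257.6563829179839 196.39028349425456 [ 0.408 -0.506  0.606] [[0.993, -0.08, 0.082], [-0.115, -0.713, 0.691], [0.003, -0.696, -0.718]]
blue (np.int32(284), [307.4, 68.0], [298, 53, 20, 32]) [307.5  68.5] [31. 19.] 90
blue (np.int32(2047), [367.4, 85.4], [339, 60, 59, 51]) [368.   84.8] [48.8 57.6] 87
blue (np.int32(266), [256.3, 114.3], [246, 102, 21, 21]) [256. 112.] [20. 20.] 90
blue (np.int32(109), [275.7, 152.2], [267, 147, 18, 10]) [275.5 151.5] [17.  9.] 0
orange (np.int32(87), [308.7, 133.2], [299, 130, 21, 8]) [308.9 133.1] [ 4.3 20.2] 77
wrist 297.3186396354542 250.5283848029636 191.34407744917831 [ 0.262 -0.518  0.373] [[0.333, -0.902, -0.275], [-0.943, -0.319, -0.095], [-0.002, 0.29, -0.957]]
```

View pics/a_top.png

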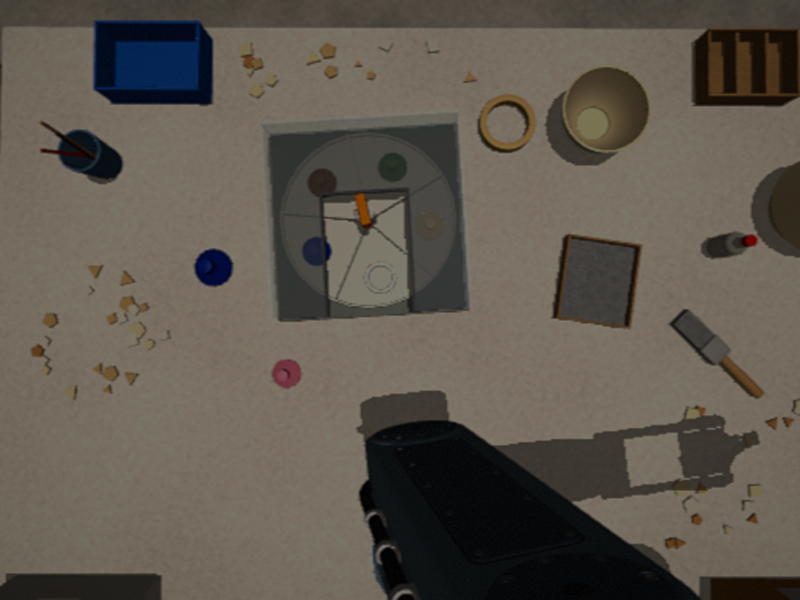

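View pics/a_sw.png

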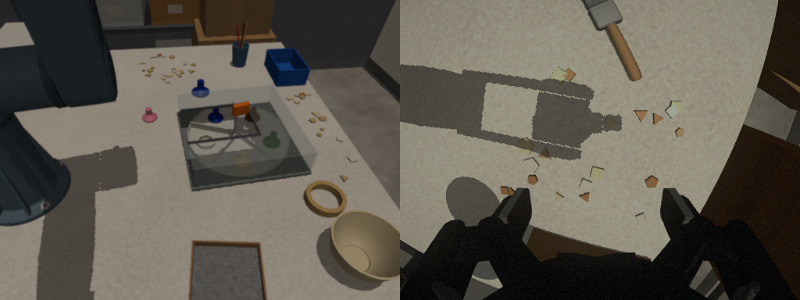

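The 800-px top view shows these blue things:
- A blue lid under the cover, left of the slot, at native (200,160).
- A blue lid on the open table at (136,171). It looks larger and is not in the carousel.
- A blue bin at (98,39) and a pen cup at (57,99).
- A pink lid at about (183,239).

The lid under the cover fits the description. I'll confirm it in a crop and measure.

```bash
python3 - <<'E'
from h import *
t=cam("top");s=cam("side")
bgr=lambda c:cv2.cvtColor(c["pixels"],cv2.COLOR_RGB2BGR)
a=cv2.resize(bgr(t)[60:215,115:305],(800,int(155*800/190)),interpolation=cv2.INTER_CUBIC)[:, :]
a=cv2.convertScaleAbs(a,alpha=1.5);cv2.imwrite("pics/b_top.png",cv2.resize(a,(735,600)))
b=bgr(s)[40:240,180:420];cv2.imwrite("pics/b_side.png",cv2.convertScaleAbs(cv2.resize(b,(720,600),interpolation=cv2.INTER_CUBIC),alpha=1.5))
def tri(u1,u2):
    o1,d1=ray(t,*u1);o2,d2=ray(s,*u2);d1/=np.linalg.norm(d1);d2/=np.linalg.norm(d2)
    k=np.linalg.lstsq(np.c_[d1,-d2],o2-o1,rcond=None)[0];p,q=o1+k[0]*d1,o2+k[1]*d2
    return np.round((p+q)/2,4),np.linalg.norm(p-q).round(4)
print("lid",tri((200.1,160.6),(275.7,152.2)),"bar",tri((231.6,133.2),(308.7,133.2)),"decoy",tri((136,170.8),(256.3,114.3)))
for z in(.03,.05):print("lid plane",plane(t,200.1,160.6,z),plane(s,275.7,152.2,z))
b=blobs(t,(5,120,60),(25,255,255),60)
for x in b:
    if 215<x[1][0]<250 and 110<x[1][1]<150:
        p=cv2.boxPoints(x[3]);print("bar",[np.round(plane(t,*q,.143)[:2],4).tolist() for q in p],plane(t,*x[3][0],.143))
# tray: pad grey region
hsv=cv2.cvtColor(t["pixels"],cv2.COLOR_RGB2HSV);print("pad hsv",hsv[180,383],"table",hsv[250,330])
g=t["pixels"].astype(int);m=((g.sum(2)<hsv[180,383][2]*3+25)).astype(np.uint8);m[:, :345]=0;m[:,420:]=0;m[:145]=0;m[215:]=0
n,l,st,ce=cv2.connectedComponentsWithStats(m);i=1+st[1:,4].argmax()
r=cv2.minAreaRect(np.argwhere(l==i)[:,::-1].astype(np.float32));print(r,plane(t,*r[0],.02)[:2],[np.round(plane(t,*q,.03)[:2],4).tolist() for q in cv2.boxPoints(r)])
E
```

```text
lid (array([0.5399, 0.2202, 0.0119]), np.float64(0.0034)) bar (array([0.5938, 0.1212, 0.1393]), np.float64(0.0009)) decoy (array([0.5099, 0.399 , 0.0135]), np.float64(0.0018))
lid plane [0.53642988 0.2172211  0.03      ] [0.53753096 0.19802272 0.03      ]
lid plane [0.53447265 0.21371833 0.05      ] [0.53304778 0.17357383 0.05      ]
bar [[0.6147, 0.1352], [0.6187, 0.1183], [0.5701, 0.1067], [0.566, 0.1235]] [0.59236098 0.12092053 0.143     ]
pad hsv [10 23 67] table [ 16  48 122]
((381.3199768066406, 179.760009765625), (50.628849029541016, 55.154327392578125), 8.130102157592773) [ 0.48563772 -0.28381836] [[0.4199, -0.201], [0.57, -0.2228], [0.5506, -0.3605], [0.4007, -0.3381]]
```

View pics/b_top.png

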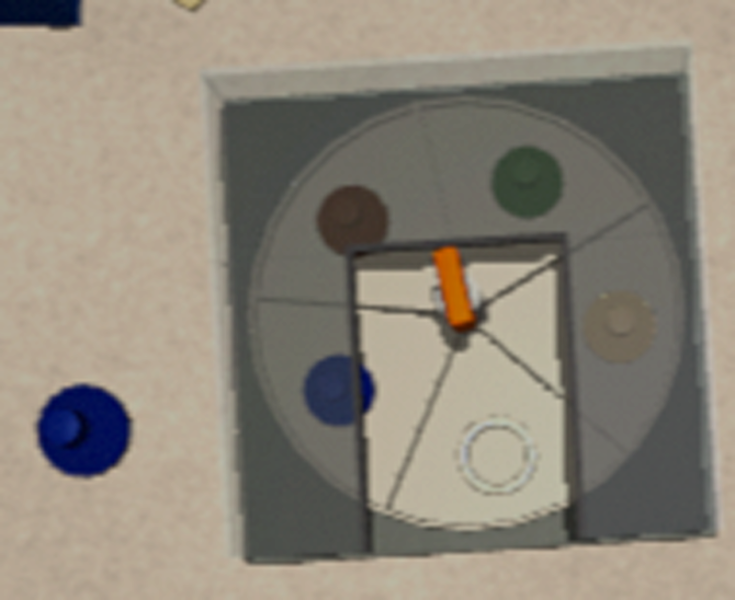

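View pics/b_side.png

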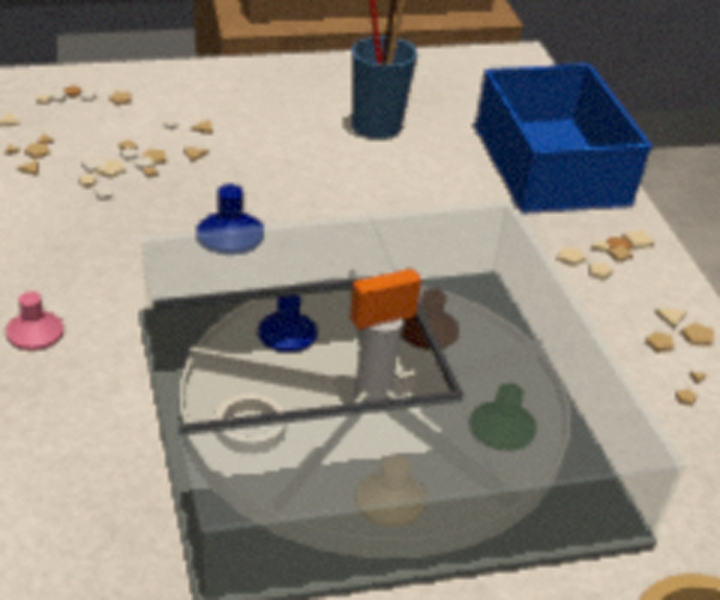

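The crops show:
- **Target:** the lid under the cover is 18 px across at native (203,161). It is blue, smaller than the table lid (24 px at (136,171)), and in the left compartment. This is the one.
- **Front compartment:** it is empty and holds a white ring.
- **Orange bar:** about native (232.6,134).

Next I'll work out the axis, the angles and the tray frame.

```bash
python3 - <<'E'
from h import *
t=cam("top")
P=lambda x,y,z:plane(t,115+x/3.87,60+y/3.87,z)[:2]
ax=P(466,314,.034);bar=P(455,288,.143);lid=P(340,390,.03)
print("axis circle",ax,"bar",bar,"lid",lid)
A=np.array([.5925,.121])
A=(ax+bar)/2
ang=lambda v:np.degrees(np.arctan2(v[1],v[0]))%360
print("lid r,ang",np.hypot(*(lid-A)),ang(lid-A))
for w in((258,299),(388,508),(625,450),(650,205),(420,100)):print("wall",ang(P(*w,.044)-A).round(1),np.hypot(*(P(*w,.044)-A)).round(3))
r=P(498,455,.024)-A;print("ring",ang(r),np.hypot(*r))
for z,pts in((.0,((245,562),(715,537))),(.091,((205,75),(688,47))),(.091,((352,255),(368,550))),(.091,((565,240),(577,540)))):
    d=P(*pts[1],z)-P(*pts[0],z);print("cover",ang(d))
print("slot mid back",(P(352,250,.091)+P(565,237,.091))/2)
print("bar ang",ang(P(444,248,.143)-P(463,328,.143)))
# tray rim outer corners from 800px view
T=[plane(t,x/1.5625,y/1.5625,.03)[:2] for x,y in((567,235),(641,243),(630,328),(555,317))]
print("tray",np.round(T,4).tolist(),np.mean(T,0),[np.linalg.norm(T[i]-T[i-1]).round(3) for i in range(4)],ang(T[0]-T[3]),ang(T[1]-T[2]))
o=ctrl.get_obs();print(o["time_s"],o["eef_pos"],rot(o["eef_rot"]).round(3).tolist(),o["opening"],o["q"])
E
```

```text
axis circle [0.58979778 0.12004969] bar [0.58969234 0.11855023] lid [0.53596889 0.20963872]
lid r,ang 0.1051330937048106 120.76417431468788
wall 86.6 0.146
wall 158.6 0.148
wall 229.2 0.148
wall 300.4 0.15
wall 12.5 0.153
ring 192.37955519170785 0.10173193215052384
cover 273.2181758874194
cover 273.48587998689663
cover 183.48523376094062
cover 182.46170825586736
slot mid back [0.62843834 0.12084118]
bar ang 13.59805646948347
tray [[0.5658, -0.2303], [0.5521, -0.3604], [0.4027, -0.3401], [0.4216, -0.2087]] [ 0.48553804 -0.28486561] [np.float64(0.146), np.float64(0.131), np.float64(0.151), np.float64(0.133)] 351.4979405693642 352.26499343469203
0.3 [ 0.19163645 -0.54194588  0.23099043] [[0.943, 0.333, -0.0], [0.333, -0.943, 0.001], [0.0, -0.001, -1.0]] 0.9999854531412725 [-1.43728145e+00  1.81061162e-01  1.60731220e+00 -3.89922771e-05
  1.35381073e+00 -2.06301411e-01]
```

Everything agrees with the sizes given:
- **Carousel:** axis (0.590, 0.119), lid radius 105 mm, walls 72° apart.
- **Angles:** compartment centre about 121.5°, opening direction about 183.2°, so the turn is about +61.7°. The bar lies at about 13.3°.
- **Tray:** centre (0.4855, -0.285).

Now I'll move above the bar.

Request:
move_arm(
  plan=[7.96,13.22,-0.5,0,0,-0.107,7.96,13.22,-0.5,0,0,-0.107,7.96,13.22,-0.5,0,0,-0.107,7.96,13.22,-0.5,0,0,-0.107,7.96,13.22,-0.5,0,0,-0.107,7.96,13.22,-0.5,0,0,-0.107,7.96,13.22,-0.5,0,0,-0.107,7.96,13.22,-0.5,0,0,-0.107,7.96,13.22,-0.5,0,0,-0.107,7.96,13.22,-0.5,0,0,-0.107],
  grip=60,
)

```text
time_s: 1.55
eef_pos: [0.5148, -0.005, 0.2113]
eef_rot: [0.0, 0.993, 0.116, 0.0]
wrist_force: [1.5, -0.6, -0.2]
opening: 0.702
grasp_force: 0.0
```

Request:
move_arm(
  plan=[1.4,2.4,-0.3,0,0,0,1.4,2.4,-0.3,0,0,0,1.4,2.4,-0.3,0,0,0,1.4,2.4,-0.3,0,0,0,1.4,2.4,-0.3,0,0,0],
)

```text
time_s: 2.17
eef_pos: [0.5835, 0.1117, 0.1962]
eef_rot: [0.0, 0.993, 0.116, -0.0]
wrist_force: [0.2, 0.3, -0.6]
opening: 0.698
grasp_force: 0.0
```

```bash
python3 - <<'E'
from h import *
o=ctrl.get_obs();print(o["time_s"],o["eef_pos"],np.degrees(np.arctan2(*rot(o["eef_rot"])[[1,0],0])))
w=cam("wrist")
print(w["origin"],rot(w["attitude"]).round(3).tolist())
for b in blobs(w,(4,150,60),(22,255,255),60):print(b[:3],b[3]);
b=max(blobs(w,(4,150,60),(22,255,255),60),key=lambda b:b[0])
print([np.round(plane(w,*q,.143)[:2],4).tolist() for q in cv2.boxPoints(b[3])])
cv2.imwrite("pics/c_w.png",cv2.cvtColor(w["pixels"],cv2.COLOR_RGB2BGR))
E
```

```text
2.175 [0.58348087 0.11170913 0.19616717] 13.273381287488323
[0.65610947 0.12837283 0.3383875 ] [[0.229, -0.931, -0.284], [-0.973, -0.219, -0.067], [-0.0, 0.291, -0.957]]
(np.int32(1604), [239.7, 187.4], [228, 151, 24, 74]) ((239.65847778320312, 187.52215576171875), (73.31671905517578, 22.492210388183594), 88.49256896972656)
[[0.6219, 0.1361], [0.6256, 0.1216], [0.5748, 0.1083], [0.5706, 0.1238]]
```

View pics/c_w.png

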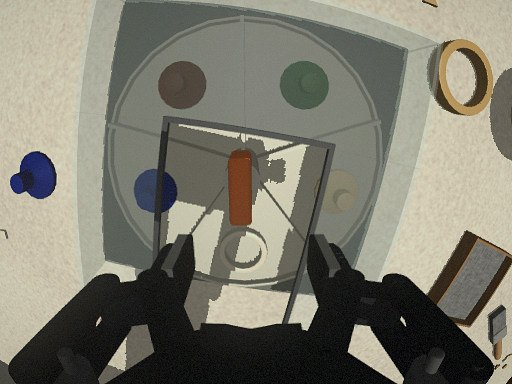

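The wrist view shows the orange bar centred at (240,187), aligned with the tool. The blue lid is at (155,190) under the cover. The bar centre comes out at about (0.592, 0.121), angle 13.5°. I'll centre on it and descend.

Request:
move_arm(
  plan=[0.15,0.15,0,0,0,0.0,0.15,0.15,-0.2,0,0,0,0.15,0.15,-0.4,0,0,0,0.15,0.15,-0.6,0,0,0,0.15,0.15,-0.6,0,0,0],
  grip=50,
)

```text
time_s: 2.85
eef_pos: [0.5904, 0.1205, 0.1644]
eef_rot: [-0.0, 0.993, 0.116, -0.001]
wrist_force: [-0.6, 0.8, -0.6]
opening: 0.584
grasp_force: 0.0
```

Request:
move_arm(
  plan=[0.02,0,-0.4,0,0,0,0.02,0,-0.8,0,0,0,0.02,0,-1.1,0,0,0,0.02,0,-1.1,0,0,0],
)

```text
time_s: 3.35
eef_pos: [0.5909, 0.1205, 0.1088]
eef_rot: [-0.0, 0.993, 0.116, -0.002]
wrist_force: [0.3, 0.2, 0.7]
opening: 0.585
grasp_force: 0.0
```

Request:
move_arm(
  plan=[0,0,0,0,0,0,0,0,0,0,0,0,0,0,0,0,0,0,0,0,0,0,0,0,0,0,0,0,0,0],
  grip=8,
)

```text
time_s: 3.98
eef_pos: [0.5928, 0.1216, 0.1121]
eef_rot: [-0.001, 0.993, 0.116, 0.001]
wrist_force: [-1.1, 5.0, 1.0]
opening: 0.176
grasp_force: 60.9
```

Request:
move_arm(
  plan=[0.02,0.03,0,0,0,0.07,0.02,0.03,0,0,0,0.18,0.02,0.03,0,0,0,0.3,0.02,0.03,0,0,0,0.42,0.02,0.03,0,0,0,0.54,0.02,0.03,0,0,0,0.66,0.02,0.03,0,0,0,0.78,0.02,0.03,0,0,0,0.9,0.02,0.03,0,0,0,1.0,0.02,0.03,0,0,0,1.07],
)

```text
time_s: 5.22
eef_pos: [0.5941, 0.1204, 0.1121]
eef_rot: [0.001, 0.795, 0.607, -0.0]
wrist_force: [-0.7, -5.3, 1.7]
opening: 0.179
grasp_force: 60.9
```

Request:
move_arm(
  plan=[0,0,0,0,0,0,0,0,0,0,0,0],
)

```text
time_s: 5.48
eef_pos: [0.5941, 0.1204, 0.1122]
eef_rot: [0.001, 0.795, 0.606, -0.0]
wrist_force: [-1.1, -5.6, 1.6]
opening: 0.179
grasp_force: 61.0
```

```bash
python3 - <<'E'
from h import *
o=ctrl.get_obs();print(o["time_s"],o["eef_pos"],np.degrees(np.arctan2(*rot(o["eef_rot"])[[1,0],0])),o["wrist_force"],o["torque"])
for n in("top","side"):
    c=cam(n)
    for b in blobs(c,(100,90,40),(130,255,255)):print(n,b[:3])
    cv2.imwrite(f"pics/d_{n}.png",cv2.convertScaleAbs(cv2.resize(cv2.cvtColor(c["pixels"],cv2.COLOR_RGB2BGR)[50:215,150:350] if n=="top" else cv2.cvtColor(c["pixels"],cv2.COLOR_RGB2BGR)[40:240,180:420],(720,600),interpolation=cv2.INTER_CUBIC),alpha=1.5))
E
```

```text
5.475 [0.59409314 0.12035059 0.11215668] 74.62800406008017 [-1.09828132 -5.60231684  1.60248968] [-0.64322691  0.24371473  0.07037106]
top (np.int32(2043), [97.8, 39.3], [60, 13, 68, 45])
top (np.int32(86), [57.5, 99.3], [42, 84, 23, 26])
top (np.int32(405), [136.1, 170.8], [125, 160, 23, 23])
side (np.int32(1887), [367.9, 85.6], [339, 61, 58, 50])
side (np.int32(258), [256.2, 114.5], [246, 102, 21, 22])
side (np.int32(44), [258.8, 177.0], [251, 174, 16, 6])
```

View pics/d_side.png

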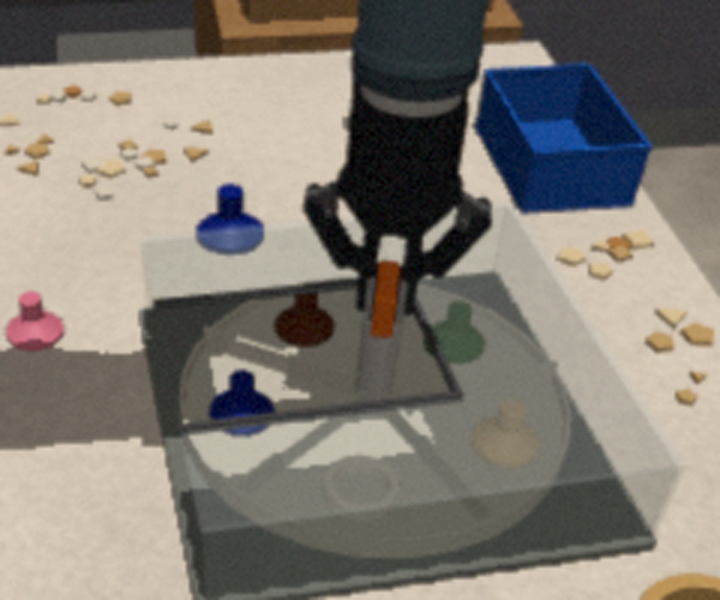

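Side view: the blue lid's compartment is now in front of the opening (crop (242,400)), with the tray turned 61.3°. I'll release, rise and move over the lid.

Request:
move_arm(
  plan=[0,0,0,0,0,0,0,0,0,0,0,0,0,0,0,0,0,0,0,0,0.4,0,0,0,0,0,0.9,0,0,0,0,0,1.6,0,0,0,-1.0,0,1.8,0,0,0,-2.0,0,1.8,0,0,0,-2.4,0,1.8,0,0,0,-2.4,0,1.8,0,0,0],
  grip=45,
)

```text
time_s: 6.82
eef_pos: [0.473, 0.1223, 0.2026]
eef_rot: [0.001, 0.795, 0.607, 0.001]
wrist_force: [0.9, -0.3, 0.0]
opening: 0.529
grasp_force: 0.0
```

```bash
python3 - <<'E'
from h import *
o=ctrl.get_obs();print(o["time_s"],o["eef_pos"],np.degrees(np.arctan2(*rot(o["eef_rot"])[[1,0],0])),o["opening"],o["wrist_force"])
w=cam("wrist");print(w["origin"],rot(w["attitude"]).round(3).tolist())
for b in blobs(w,(100,90,30),(130,255,255)):print(b[:3],[plane(w,*b[1],z)[:2].round(4) for z in(.03,.05)])
im=cv2.cvtColor(w["pixels"],cv2.COLOR_RGB2BGR)
cv2.imwrite("pics/e_w.png",cv2.convertScaleAbs(cv2.resize(im,(800,600),interpolation=cv2.INTER_CUBIC),alpha=1.3))
E
```

```text
6.825 [0.4729913  0.12231658 0.20264746] 74.67860394705858 0.529490098291614 [ 0.94279389 -0.28311184  0.01020688]
[0.49302764 0.19303127 0.34498784] [[0.964, -0.254, -0.076], [-0.265, -0.923, -0.279], [0.001, 0.289, -0.957]]
(np.int32(1624), [264.6, 172.1], [242, 150, 46, 45]) [array([0.4886, 0.1183]), array([0.4888, 0.1231])]
```

View pics/e_w.png

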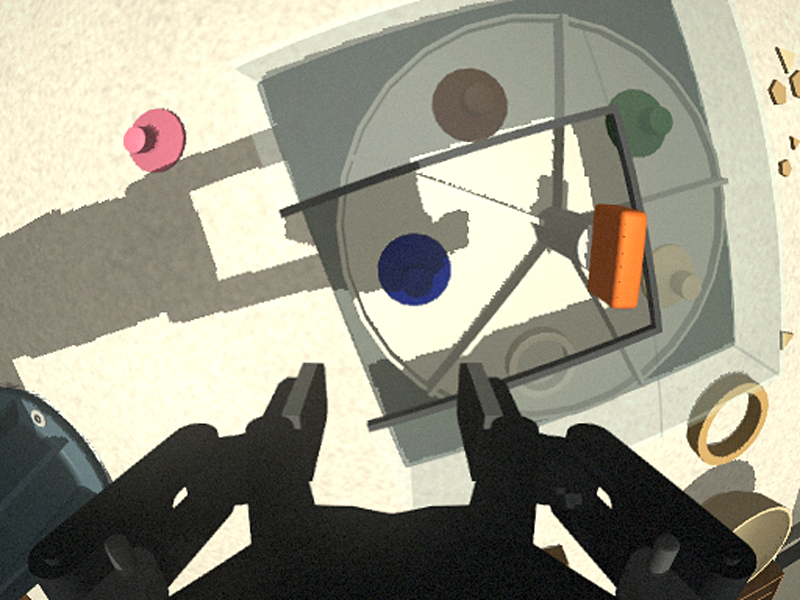

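Wrist view: the blue lid disc is centred at (415,269), in the slot opening. The pads are at (312,390) and (475,390). I'll check that the compartment is centred, and refine the lid position.

```bash
python3 - <<'E'
from h import *
w=cam("wrist")
P=lambda x,y,z:plane(w,x/1.5625,y/1.5625,z)[:2]
A=np.array([.592,.1205]);ang=lambda v:np.degrees(np.arctan2(v[1],v[0]))%360
for q in((437,390),(415,175),(560,20),(727,180),(642,382)):v=P(*q,.044)-A;print("wall",ang(v).round(1),np.hypot(*v).round(3))
print("ring",P(540,362,.024),ang(P(540,362,.024)-A))
for a,b in(((283,212),(615,107)),((370,427),(657,327))):print("slot",P(*a,.091),P(*b,.091),ang(P(*a,.091)-P(*b,.091)))
hsv=cv2.cvtColor(w["pixels"],cv2.COLOR_RGB2HSV);m=cv2.inRange(hsv,np.array((100,90,30)),np.array((130,255,255)));m[:,:220]=0
c=max(cv2.findContours(m,0,2)[0],key=cv2.contourArea);e=cv2.fitEllipse(c);print(e,plane(w,*e[0],.027))
t=cam("top")
for b in blobs(t,(100,90,40),(130,255,255)):print(b[:3])
E
```

```text
wall 220.2 0.141
wall 144.5 0.105
wall 74.8 0.148
wall 3.2 0.155
wall 292.0 0.148
ring [0.5676082 0.0185096] 256.54990119615655
slot [0.42926195 0.18364242] [0.62960709 0.1965114 ] 183.67528976863485
slot [0.43804031 0.03989357] [0.63727703 0.05400418] 184.05111270579306
((263.4142150878906, 172.31195068359375), (44.3614616394043, 45.411006927490234), 90.33039855957031) [0.48840955 0.11756701 0.027     ]
(np.int32(2034), [97.8, 39.3], [60, 13, 68, 45])
(np.int32(78), [57.6, 99.2], [43, 84, 22, 26])
(np.int32(404), [136.1, 170.8], [125, 160, 23, 23])
```

The compartment is centred: its walls put it at about 183.3°, and the slot direction is about 183.5°. The lid is at (0.4886, 0.1177). Descending.

Request:
move_arm(
  plan=[0.31,-0.09,0,0,0,0,0.31,-0.09,-0.5,0,0,0,0.31,-0.09,-1.2,0,0,0,0.31,-0.09,-1.9,0,0,0,0.31,-0.09,-2.5,0,0,0,0.31,-0.09,-2.9,0,0,0,0.31,-0.09,-3.1,0,0,0,0.31,-0.09,-3.1,0,0,0],
  grip=45,
)

```text
time_s: 7.98
eef_pos: [0.4892, 0.1173, 0.0454]
eef_rot: [-0.0, 0.795, 0.606, -0.001]
wrist_force: [0.2, 0.1, 0.1]
opening: 0.53
grasp_force: 0.0
```

Request:
move_arm(
  plan=[0,0,-0.1,0,0,0,0,0,-0.16,0,0,0,0,0,-0.16,0,0,0],
)

```text
time_s: 8.35
eef_pos: [0.489, 0.1175, 0.0382]
eef_rot: [0.0, 0.795, 0.606, 0.0]
wrist_force: [-0.7, 0.0, 0.3]
opening: 0.531
grasp_force: 0.0
```

Request:
move_arm(
  plan=[0,0,0,0,0,0,0,0,0,0,0,0,0,0,0,0,0,0,0,0,0,0,0,0,0,0,0,0,0,0],
  grip=10,
)

```text
time_s: 8.98
eef_pos: [0.4895, 0.1176, 0.0393]
eef_rot: [0.0, 0.795, 0.606, 0.0]
wrist_force: [-2.6, 0.5, 9.7]
opening: 0.204
grasp_force: 107.8
```

The pads hold at about 20 mm, but there is roughly 10 N upward on the tool, so the fingertips may be touching the lid's slope. I'll lift gently and check.

Request:
move_arm(
  plan=[0,0,0.05,0,0,0,0,0,0.12,0,0,0,0,0,0.2,0,0,0,0,0,0.2,0,0,0],
)

```text
time_s: 9.48
eef_pos: [0.4891, 0.1175, 0.0484]
eef_rot: [0.0, 0.795, 0.606, 0.0]
wrist_force: [0.2, 0.1, -0.8]
opening: 0.206
grasp_force: 106.5
```

```bash
python3 - <<'E'
from h import *
o=ctrl.get_obs();print(o["eef_pos"],o["wrist_force"],o["torque"],o["opening"],o["grasp_force"])
s=cam("side");w=cam("wrist")
b=lambda c:cv2.cvtColor(c["pixels"],cv2.COLOR_RGB2BGR)
a=cv2.resize(b(s)[120:220,200:310],(400,364),interpolation=cv2.INTER_CUBIC);d=cv2.resize(b(w)[130:290,170:346],(400,364),interpolation=cv2.INTER_CUBIC)
cv2.imwrite("pics/f.png",cv2.convertScaleAbs(np.hstack([a,d]),alpha=1.7))
E
```

```text
[0.48914948 0.11752721 0.0483841 ] [ 0.21998207  0.12194727 -0.82986282] [-0.0119087   0.03823849 -0.05542334] 0.20562510912934334 106.51901047036517
```

View pics/f.png

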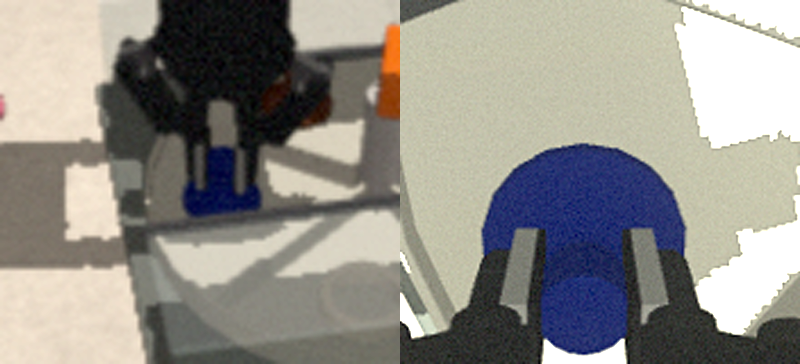

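The crops show the pads on the knob (side crop (225,165), wrist crop (585,315)), with the lid level and lifted. The wrist reads -0.8 N, about 85 g, which fits. I'll lift straight out, then carry it to the tray.

Request:
move_arm(
  plan=[0,0,0.15,0,0,0,0,0,0.5,0,0,0,0,0,0.95,0,0,0,0,0,1.4,0,0,0,0,0,1.85,0,0,0,0,0,2.2,0,0,0,0,0,2.4,0,0,0,0,0,2.4,0,0,0],
)

```text
time_s: 10.58
eef_pos: [0.4893, 0.1175, 0.1688]
eef_rot: [0.0, 0.795, 0.606, 0.001]
wrist_force: [0.2, 0.8, -1.1]
opening: 0.205
grasp_force: 106.5
```

Request:
move_arm(
  plan=[0,-0.2,0,0,0,0,0,-0.7,0,0,0,0,0,-1.5,0,0,0,0,0,-2.4,0,0,0,0,-0.03,-3.3,0,0,0,0,-0.03,-4.2,0,0,0,0,-0.05,-5.1,0,0,0,0,-0.05,-6.0,0,0,0,0,-0.07,-6.8,0,0,0,0,-0.07,-7.4,0,0,0,0],
)

```text
time_s: 11.82
eef_pos: [0.4842, -0.2545, 0.1668]
eef_rot: [-0.001, 0.796, 0.606, -0.0]
wrist_force: [-0.2, 0.4, -1.3]
opening: 0.205
grasp_force: 106.5
```

Request:
move_arm(
  plan=[0,-0.4,0,0,0,0,0,-0.6,0,0,0,0,0,-0.65,0,0,0,0,0,-0.65,0,0,0,0],
)

```text
time_s: 12.32
eef_pos: [0.4854, -0.2842, 0.1679]
eef_rot: [-0.0, 0.795, 0.607, 0.0]
wrist_force: [-1.2, 0.1, -1.7]
opening: 0.205
grasp_force: 106.5
```

```bash
python3 - <<'E'
from h import *
o=ctrl.get_obs();print(o["time_s"],o["eef_pos"],o["wrist_force"],o["opening"],o["grasp_force"])
s=cam("side");w=cam("wrist")
b=lambda c:cv2.cvtColor(c["pixels"],cv2.COLOR_RGB2BGR)
for c in(s,w):print([x[:3] for x in blobs(c,(100,90,30),(130,255,255))])
cv2.imwrite("pics/g.png",cv2.convertScaleAbs(np.hstack([cv2.resize(b(s),(400,300)),cv2.resize(b(w),(400,300))]),alpha=1.4))
E
```

```text
12.325 [ 0.48543251 -0.28419721  0.16791295] [-1.16420342  0.13831103 -1.67146681] 0.20541108113858836 106.51337085175328
[(np.int32(860), [294.3, 311.2], [276, 290, 38, 38])]
[(np.int32(4607), [250.5, 232.9], [206, 193, 89, 93])]
```

View pics/g.png

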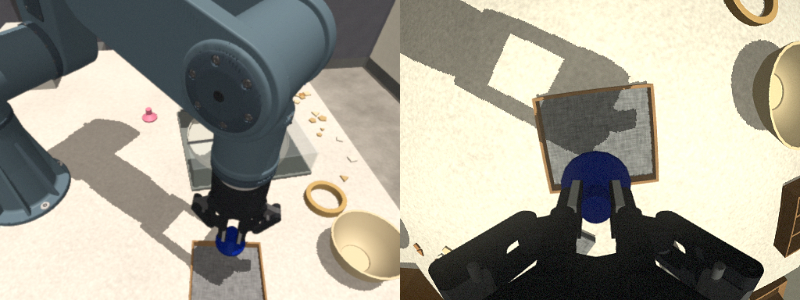

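The lid hangs level over the tray (side half (232,240), wrist half (597,190)). Lowering to a few millimetres above the pad, then down until contact.

Request:
move_arm(
  plan=[0,0,-0.3,0,0,0,0,0,-0.8,0,0,0,0,0,-1.3,0,0,0,0,0,-1.8,0,0,0,0,0,-2.2,0,0,0,0,0,-2.5,0,0,0,0,0,-2.65,0,0,0,0,0,-2.7,0,0,0,0,0,-2.7,0,0,0],
)

```text
time_s: 13.55
eef_pos: [0.4857, -0.2852, 0.0335]
eef_rot: [0.0, 0.795, 0.606, 0.0]
wrist_force: [0.8, -0.1, 0.5]
opening: 0.201
grasp_force: 106.5
```

Request:
move_arm(
  plan=[0,0,-0.03,0,0,0,0,0,-0.06,0,0,0,0,0,-0.06,0,0,0],
)

```text
time_s: 13.92
eef_pos: [0.4854, -0.285, 0.0301]
eef_rot: [0.0, 0.795, 0.606, 0.0]
wrist_force: [0.1, -0.0, -0.7]
opening: 0.204
grasp_force: 106.5
```

Request:
move_arm(
  plan=[0,0,-0.02,0,0,0,0,0,-0.04,0,0,0,0,0,-0.04,0,0,0],
)

```text
time_s: 14.3
eef_pos: [0.4853, -0.2849, 0.0279]
eef_rot: [-0.0, 0.795, 0.606, -0.0]
wrist_force: [-0.1, -0.3, -0.6]
opening: 0.208
grasp_force: 106.5
```

Request:
move_arm(
  plan=[0,0,-0.02,0,0,0,0,0,-0.03,0,0,0,0,0,-0.03,0,0,0],
)

```text
time_s: 14.68
eef_pos: [0.4855, -0.285, 0.0274]
eef_rot: [0.0, 0.795, 0.606, -0.0]
wrist_force: [-3.0, 2.9, 6.9]
opening: 0.204
grasp_force: 108.5
```

Contact is at 7 N, at TCP z 0.0274 (0.0273 expected). Now I'll open and rise.

Request:
move_arm(
  plan=[0,0,0.02,0,0,0,0,0,0.02,0,0,0,0,0,0.02,0,0,0,0,0,0.02,0,0,0,0,0,0.2,0,0,0,0,0,0.6,0,0,0,0,0,1.2,0,0,0,0,0,2.0,0,0,0,0,0,2.6,0,0,0,0,0,2.6,0,0,0],
  grip=45,
)

```text
time_s: 15.92
eef_pos: [0.487, -0.2864, 0.1602]
eef_rot: [0.003, 0.795, 0.606, 0.001]
wrist_force: [0.1, 0.0, -0.5]
opening: 0.527
grasp_force: 0.0
```

```bash
python3 - <<'E'
from h import *
o=ctrl.get_obs();print(o["time_s"],o["eef_pos"],o["wrist_force"],o["opening"])
s=cam("side");w=cam("wrist")
b=lambda c:cv2.cvtColor(c["pixels"],cv2.COLOR_RGB2BGR)
print([(x[:3],plane(w,*x[1],.022)) for x in blobs(w,(100,90,30),(130,255,255))])
cv2.imwrite("pics/h.png",cv2.convertScaleAbs(np.hstack([cv2.resize(b(s),(400,300)),cv2.resize(b(w),(400,300))]),alpha=1.4))
E
```

```text
15.925 [ 0.48703767 -0.28640058  0.16017295] [ 0.09137321  0.0165416  -0.46030447] 0.5265662682616666
[((np.int32(2076), [249.5, 178.6], [224, 153, 52, 52]), array([ 0.48638178, -0.28351426,  0.022     ]))]
```

View pics/h.png

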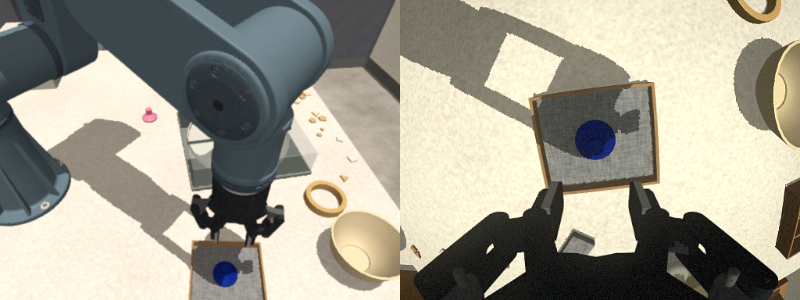

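The lid stands upright in the middle of the grey pad (wrist half (596,139)), and the gripper is clear of it. Handing in.

```bash
python3 -c "
from bench import ctrl
print(ctrl.hand_in())"
```

```text
the job is handed in; nothing more can be done
None
```

I turned the carousel about 61° so the blue lid's compartment faced the opening, set the lid upright on the grey pad in the tray, and handed the job in at about 16 s; the hand-in returned no verdict.

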